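Recharge the rinse-water sanitiser feeder

TASK

Recharge the rinse-water feeder at this wash-up table: press its child-resistant cap down, turn it open and take it off, put every sanitiser bar that lies on the table down into the chamber, then put the cap back on and press and turn it until it is locked again. Only once the cap is locked, turn the flow dial from low until its pointer stands at the long mark, then slide the forked lock fully home over the dial. Leave the lunch things where they are.

Things in the scene. Friction and masses are not known exactly. Their poses are not given: they have to be found in the camera images.
- feeder: Feeder bolted to the table (place and yaw vary). Left half (+y): grey round chamber under a white cap. Right half (-y): low black flow head 200 x 92 mm, top 45 mm up, with dial and lock slide. A pipe joins them. Origin on the table plane; its -x side faces the robot. In its frame the chamber axis is at x 0, y +105 mm, the dial axis at x -60, y -105 mm.
- chamber_axis (a point): Point on the chamber's axis at table height. The chamber has a foot flange 184 mm across, 12 mm high, and a body 148 mm across up to 118 mm high; its neck is 120 mm outer diameter, rigid to 155 mm high. Bayonet catches stand out round the neck to 67 mm radius, 124 to 150 mm high, four of them in the feeder's +-x and +-y directions.
- chamber_mouth (a point): Centre of the chamber's open mouth, on its axis, 168 mm above the table, level with the free sprung ring. The way in is 103 mm across at the ring, 106 mm in the neck, and 113 mm or more below; floor 30 mm above the table.
- cap_seal (a joint): Sprung rubber seal ring round the mouth, 103 mm inner, 117 mm outer diameter, which pushes the cap up into its catch: sinking in m, 0 (free, top 168 mm above the table) to 0.0135 (end stop); 1200 N/m. 0.005 under the locked cap.
- cap: Loose white ribbed push-and-turn cap, 155 mm across, 58 mm high, 150 g nominal; starts locked on the chamber. Origin: centre of its underside, z up. Locked, its origin is 137 mm above the table and its x axis lies along the feeder's x or y (any quarter turn fits). It may stand on any clear bit of table meanwhile. Four lugs inside the skirt, along its +-x and +-y, 63 mm from the axis, 3 mm clear of the neck.
- cap_deck (a point): Centre of the cap's flat deck, 32 mm above its origin, where fingertips beside the grip bar can press. To open: push down 5.5 to 8.5 mm (4.5 N to start, 11 N at 5 mm, 15 N at the stop), keep it down, turn counter-clockwise from above by 45 deg (30 to 60 will do), lift straight off. Unpushed it turns only about 5 deg either way.
- cap_grip (a point): Middle of the cap's grip bar, 45 mm above its origin: bar along the cap's x, 104 mm long, 22 mm thick, from 32 to 58 mm above the origin. To close: set the cap on with its x axis 45 deg (+-14) from the feeder's axes, centred within 2 mm (it rests with its origin about 141 mm up), push down 10 to 12 mm, turn clockwise 45 deg (a stop comes 5 deg later), let it rise into its catch.
- lock_rib (a point): Top of the wide rib on the chamber's side towards the feeder's -x: the grip bar lies in line with it or square to it when the cap is locked. A thin rib 45 deg counter-clockwise of it (from above) shows where the cap is free to lift.
- bar1: Loose off-white pressed sanitiser bar, 76 x 32 x 26 mm (x, y, z), 120 g nominal, lying flat on the table right of the feeder. Origin: centre of its underside; x along its length. Two to four of the four bars are present; absent ones have no pose. It goes in through the mouth lying flat, and may lie in the chamber in any attitude.
- bar2: Loose off-white pressed sanitiser bar, 76 x 32 x 26 mm (x, y, z), 120 g nominal, lying flat on the table right of the feeder. Origin: centre of its underside; x along its length. Two to four of the four bars are present; absent ones have no pose. It goes in through the mouth lying flat, and may lie in the chamber in any attitude.
- bar3: Loose off-white pressed sanitiser bar, 76 x 32 x 26 mm (x, y, z), 120 g nominal, lying flat on the table right of the feeder. Origin: centre of its underside; x along its length. Two to four of the four bars are present; absent ones have no pose. It goes in through the mouth lying flat, and may lie in the chamber in any attitude.
- bar4: Loose off-white pressed sanitiser bar, 76 x 32 x 26 mm (x, y, z), 120 g nominal, lying flat on the table right of the feeder. Origin: centre of its underside; x along its length. Two to four of the four bars are present; absent ones have no pose. It goes in through the mouth lying flat, and may lie in the chamber in any attitude.
- flow_dial (a joint): Flow dial, rad, range 0 to 2.3: grows as the dial is turned clockwise seen from above; it stays where it is left (0.05 N m friction). It starts at 0 to 0.7 (low). At 1.35 its pointer stands at the long mark.
- dial_grip (a point): Grip point of the dial, on its axis, 75 mm above the table. The dial is a grey disc 60 mm across (top at 53 mm) with a grip bar 50 mm long, 13 mm thick, its top 83 mm above the table. The point's +x axis is along the grip bar and points to its pointer end (white line); at the long mark it points along the feeder's -x.
- dial_mark (a point): Middle of the long raised white mark on the black top of the flow head, on the robot's side of the dial; shorter marks stand round it.
- dial_lock (a joint): Forked steel lock slide, m, range 0 (open) to 0.060 (fully home over the dial); it moves along the feeder's -x towards the dial and stays where it is left (2 N friction). Its two prongs (slot 17 mm, flared at the tips) pass on either side of the dial's grip bar, so it goes home only when the dial is at the long mark (within about 0.15 rad), and then holds the dial.
- lock_grip (a point): Middle of the lock slide's finger tab, 87 mm above the table: tab 32 mm long along the slide (feeder's x), 14 mm thick across it, from 63 to 97 mm above the table. It starts on the far side of the dial, about 125 mm from the dial's axis, and moves with the slide.
- lunch_box: Bystander: round steel lunch box with a press-button lid, 152 mm across, 76 mm high; origin centre of its underside. To the left of it a fixed dish rack (200 mm high) stands along the table's left edge, from y = 0.53 m outwards.
- plate: Bystander: yellow melamine plate, 200 mm across, 22 mm high; origin centre of its underside.
- jar: Bystander: glass jar with a clamp latch, 100 mm across, 138 mm high; origin centre of its underside.
- wooden_spoon: Bystander: wooden spoon lying on the table, 240 mm long, along its own x.
- katoris: Bystander: two nested pink plastic katoris, 110 mm across, 48 mm high together, standing on the plate; origin centre of the underside.
- tumbler: Bystander: steel tumbler, 72 mm across, 85 mm high; origin centre of its underside. To the right of it a fixed steel basin (85 mm high) stands along the table's right edge, from y = -0.53 m outwards.
Not all that is in view belongs to the job. What is shaped like the bar2 but green, turquoise or yellow is not meant.

How it is judged:
By the outcome, as a careful person would: the job done as asked, in the order asked, and still so for the second after the job is handed in, with the robot touching nothing.
Of bar1, bar2, bar3, bar4 only 2 to 4 are there at a start; the rules pass over those that are not, and their reading is None.
At some moment in a run one of bar1, bar2, bar3, bar4 may be knocked a few centimetres aside while the robot is not near it.
It also fails if it takes over 210 s, if anything falls off the work surface, if the arm or the gripper's body presses on something with over 40 N, if the wrist force passes 120 N, or if a joint passes its speed limit or range.

ROBOT

A 6-joint arm with a two-finger parallel gripper is mounted at the origin on the work surface. World frame = base frame: x ahead of the robot, y to its left, z up, the work surface at z = 0. Lengths are in mm, angles in rad, forces in N, time in s.
With the tool pointing down it reaches from about 400 to 925 mm from the base axis. Payload 12.5 kg.
Tool frame: the origin (TCP) lies on the centre line of the jaws, within the pads' length; the fingertips stand 19 mm ahead of it and the grasp point (between the pads) is the TCP; z points along the fingers, y is the line along which they close (so a half turn about z gives the same grasp; the last joint's range is limited). The gripper opens to 95 mm and grips with 3 to 60 N. Pads are 20 mm wide; open, the fingers measure 119 mm over their backs; the gripper's body (75 mm by 180 mm) begins 59 mm behind the grasp point.
Start: joints at [0.998, 0.491, 1.559, -0, 1.092, -0.106], TCP at [281.256, 558.158, 233.661] pointing down, gripper open.
Joint ranges: [-3.1, 3.1], [-0.84, 2.19], [0.05, 2.79], [-1.13, 4.28], [0.06, 2.93], [-2.69, 2.69]. Speed limits (rad/s): [2.22, 2.22, 2.79, 3.14, 3.14, 3.14].

INTERFACE

Orientations are given as [roll, pitch, yaw] about the fixed x, y, z axes, in that order (R = Rz(yaw) Ry(pitch) Rx(roll)).
In Python, from cell import state, read_camera, job_done gives the robot as it stands.
- The arm moves only by the tool arm_command, never from a script. Its argument "deltas" is a list of rows, each an object of numbers: "dx", "dy", "dz": the shift along the world's x, y, z in m; "yaw": the turn about the world's z in degrees. In form: [{"dx": .., "dy": .., "dz": .., "yaw": ..}, ...]. A call has 1 to 20 rows; each row shifts and turns the commanded pose from where the row before left it; what a row does not reach is not made up. A row lasts 1/10 s, in which the tool goes at most 50 mm and 8.59 degrees, less where a joint would pass 70% of its speed; a pose out of reach is approached as far as the arm can. A call with a gripper value outside its range is refused whole. "gripper" is the finger opening in m, from 0 to 0.0951, set as the call begins (left out, the last holds). The fingers move at their own pace and stop on an object; the grip force is fixed at half the most. Time passes only in rows, so rows that do not move let the fingers close. It gives the time, the measured TCP pose, the force, the opening and the grip force at its end, in the units of the state.
- state(): the state, without advancing time (a new reading comes with each control period).
- read_camera(name): name is "side" or "top"; returns a dict with "color" (400x640x3 uint8, red, green, blue), "range_z" (400x640 float32, mm along the optical axis (not along the pixel's ray), 0 where there is no reading), "fx", "fy", "cx", "cy" (pixels), "extrinsics" (4x4, takes a point from camera to world coordinates). Camera axes: x right, y up, looking along -z (the intrinsics and any distortion apply to the point x, -y, -z); pixel columns grow to the right and rows downward; lengths in mm; the calibration is good to about 2 mm. A picture is of the moment at which its call begins.
- job_done(): hands the job in; it is judged then, once.
The state is a dict: "t": time; "joints": joint angles; "qvel": joint speeds; "tau": joint torques, N m; "eef_pos": TCP position; "tcp_rot": TCP orientation; "ft_force": force on the tool from outside, world axes, zero at the start; "moment": the same for the moment, N m; "opening": opening from 0.0 (shut) to 1.0 (fully open); "grip_force": force on a finger pad.
Only numpy, scipy, OpenCV 4.12 (cv2) and the standard library are available. Lean on these libraries where they do the work, as an engineer would, in place of code of your own. Each camera call takes 0.05 s, during which the arm holds its last target. There are 200 camera calls.

## Working session

There is one attempt and no reset: what is moved stays moved. The work goes in short steps, Python scripts to look and compute and a tool call to move; the robot and the scene stay as the last step left them, time stands still between calls to the robot, and variables do not carry over. Pictures are saved under pics/ and viewed, at most 14 in all, crops included, and the job is handed in when it is done.

Besides the shell and the picture viewer there is one more tool, called after "Request:" in YAML: its name, and indented under it one key for each argument. arm_command: Moves the arm, as the interface text tells. Its arguments: {"type":"object","properties":{"deltas":{"type":"array"},"gripper":{"type":"number"}},"required":["deltas"]}

```bash
mkdir -p pics; ls
cat > h.py <<'E'
import numpy as np, cv2
from cell import state, read_camera, job_done
def pts(c):
    """world xyz (mm) of each pixel"""
    v,u=np.mgrid[0:c["color"].shape[0],0:c["color"].shape[1]]
    z=c["range_z"].astype(float)
    P=np.stack([(u-c["cx"])/c["fx"]*z,-(v-c["cy"])/c["fy"]*z,-z],-1)
    E=np.array(c["extrinsics"]); W=P@E[:3,:3].T+E[:3,3]
    W[z==0]=np.nan
    return W
def save(name,img,s=1):
    cv2.imwrite("pics/"+name,cv2.resize(img[...,::-1],None,fx=s,fy=s,interpolation=cv2.INTER_CUBIC))
E
python3 - <<'E'
from h import *
for n in("top","side"):
    c=read_camera(n); save(n+"0.png",c["color"],1.25); np.savez(n+"0.npz",**c)
    print(n,c["fx"],c["fy"],c["cx"],c["cy"],np.round(c["extrinsics"],3).tolist(), (c["range_z"]>0).mean(), [k for k in c])
print(state())
E
```

```text
pics
top 368.3467767501184 368.3467767501184 319.3995801393703 196.74295397932354 [[-0.028, 0.995, -0.092, 425.486], [-1.0, -0.027, 0.002, -69.147], [-0.0, 0.092, 0.996, 1230.258], [0.0, 0.0, 0.0, 1.0]] 0.9959375 ['color', 'range_z', 'fx', 'fy', 'cx', 'cy', 'extrinsics']
side 365.42491088246294 365.42491088246294 315.4121555353078 201.18339733611398 [[0.784, 0.31, -0.537, -42.693], [-0.62, 0.379, -0.687, -807.174], [-0.009, 0.872, 0.49, 663.849], [0.0, 0.0, 0.0, 1.0]] 0.996015625 ['color', 'range_z', 'fx', 'fy', 'cx', 'cy', 'extrinsics']
{'t': 0.1, 'joints': array([ 9.98401153e-01,  4.91488696e-01,  1.55939337e+00, -1.58049138e-05,
        1.09170250e+00, -1.05609094e-01]), 'qvel': array([ 0.00068538, -0.00129619, -0.00220488,  0.0013847 ,  0.00050081,
        0.00050136]), 'tau': array([ 3.25298541e-03, -6.13623190e+01, -2.58606738e+01,  6.94472599e-02,
        4.69471514e-02, -1.60968915e-05]), 'eef_pos': array([281.14077144, 557.97426692, 233.12507672]), 'tcp_rot': array([-3.14060479e+00, -9.06203377e-05,  2.67481382e+00]), 'ft_force': array([-0.44013326, -0.3034703 ,  0.51078687]), 'moment': array([0.003598  , 0.03994306, 0.01635163]), 'grip_force': 0.0, 'opening': 1.002338761668793}
```

View pics/top0.png

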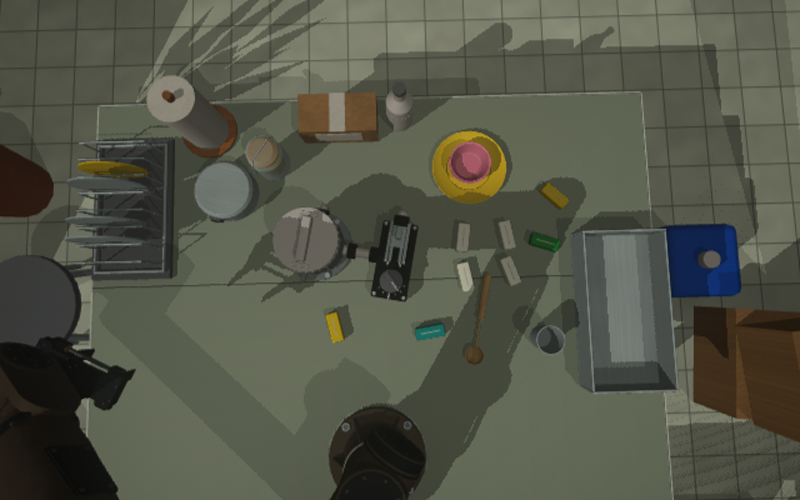

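View pics/side0.png

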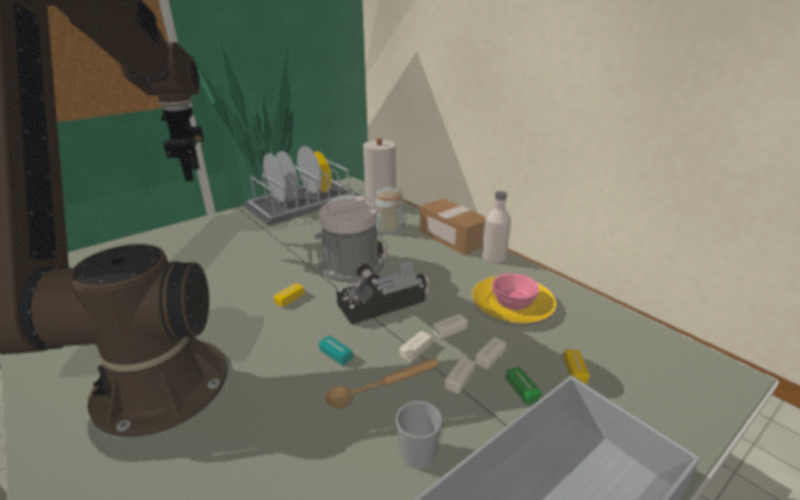

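Top (view pixels, 1.25x): cap (306,240), flow head (395,257) with the dial at (391,283). There are four off-white bars at (462,237), (507,235), (465,276) and (510,270). The decoys are green (545,241), yellow (553,195) and (335,325), and turquoise (430,331). The four off-white ones match the description; I'll measure them and confirm in a crop.

```bash
cat >> h.py <<'E'
def bars(c):
    """off-white bars by height+colour, minAreaRect in world plane"""
    W=pts(c); hsv=cv2.cvtColor(c["color"],cv2.COLOR_RGB2HSV)
    m=((W[...,2]>16)&(W[...,2]<36)&(W[...,1]<-120)&(W[...,1]>-420)&(W[...,0]>250)&(W[...,0]<640)&(hsv[...,1]<70)).astype(np.uint8)
    n,l,s,ct=cv2.connectedComponentsWithStats(m)
    for i in range(1,n):
        if s[i,4]<60: continue
        p=W[l==i]; k=np.median(p[:,2])
        r=cv2.minAreaRect(p[:,:2].astype(np.float32)); b=cv2.boxPoints(r)
        e=[b[1]-b[0],b[2]-b[1]]; e=e[0] if np.linalg.norm(e[0])>np.linalg.norm(e[1]) else e[1]
        print("bar px",np.round(ct[i]),"xy",np.round(r[0],1),"size",np.round(r[1],1),"z",round(k,1),"ang",round(np.degrees(np.arctan2(e[1],e[0]))%180,1),"hsv",np.median(hsv[l==i],0))
E
python3 - <<'E'
from h import *
c=dict(np.load("top0.npz")); W=pts(c); 
bars(c)
def comp(m,name):
    n,l,s,ct=cv2.connectedComponentsWithStats(m.astype(np.uint8))
    for i in range(1,n):
        if s[i,4]<25: continue
        p=W[l==i]; r=cv2.minAreaRect(p[:,:2].astype(np.float32)); b=cv2.boxPoints(r)
        e=[b[1]-b[0],b[2]-b[1]]; e=e[0] if np.linalg.norm(e[0])>np.linalg.norm(e[1]) else e[1]
        print(name,s[i,4],np.round(ct[i]),np.round(r[0],1),np.round(r[1],1),"z",np.round(np.nanmedian(p[:,2]),1),"ang",round(np.degrees(np.arctan2(e[1],e[0])),1), "circ",np.round(cv2.minEnclosingCircle(p[:,:2].astype(np.float32)),1) if 0 else "")
Z=W[...,2]; roi=(W[...,1]<220)&(W[...,1]>-130)&(W[...,0]>300)&(W[...,0]<680)
comp(roi&(Z>184)&(Z<205),"gripbar")
comp(roi&(Z>160)&(Z<182),"deck")
comp(roi&(Z>160)&(Z<205),"cap")
comp(roi&(Z>39)&(Z<50)&(W[...,1]<10),"head")
comp(roi&(Z>70)&(Z<110)&(W[...,1]<10),"hi")
comp(roi&(Z>38)&(Z<110)&(W[...,1]<10),"all")
img=c["color"][160:255,200:430]; save("crop0.png",np.clip(img.astype(float)*1.6,0,255).astype(np.uint8),3.4)
E
```

```text
bar px [405. 187.] xy [ 561.1 -355.2] size [76.  33.2] z 26.4 ang 10.4 hsv [ 28.   38.  111.5]
bar px [370. 189.] xy [ 557.7 -239.8] size [32.5 75.7] z 26.4 ang 171.8 hsv [ 28.  38. 113.]
bar px [408. 216.] xy [ 466.  -360.1] size [76.1 32.8] z 26.3 ang 18.1 hsv [ 28.  37. 112.]
bar px [372. 221.] xy [ 454.1 -242.2] size [75.9 32.4] z 26.2 ang 11.1 hsv [ 29.   35.  161.5]
gripbar 304 [242. 190.] [547.1 146.7] [ 22.6 103.6] z 194.9 ang -11.1 circ 
deck 1838 [244. 191.] [547.9 145.4] [147.9 153.2] z 169.9 ang -1.4 circ 
cap 2145 [244. 191.] [547.9 145.4] [147.9 153.2] z 170.3 ang -1.4 circ 
head 87 [321. 175.] [609.6 -77.5] [35.8 40.8] z 45.2 ang -1.2 circ 
head 1037 [314. 211.] [501.9 -46.2] [115.1 199.2] z 45.6 ang -11.2 circ 
hi 50 [319. 185.] [567.2 -70.9] [14.  31.8] z 96.1 ang -11.0 circ 
hi 66 [312. 224.] [447.7 -47.5] [49.  12.6] z 83.7 ang 34.2 circ 
all 1910 [315. 206.] [518.4 -49.4] [115.1 232.9] z 47.8 ang -11.2 circ
```

View pics/crop0.png

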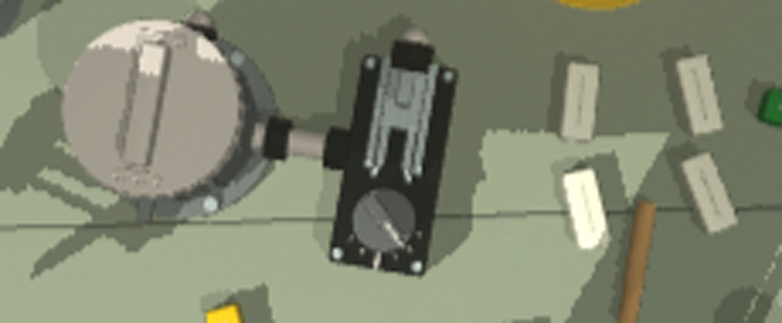

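The crop confirms four off-white bars. Feeder yaw is about -11.1°, chamber axis (547,147), dial (448,-47). The chamber-to-dial vector agrees with the given geometry to within 0.5 mm. The dial needs about 45° clockwise. I'm moving over the cap now.

Request:
arm_command:
  deltas:
    - {"dx":0.01,"dy":-0.0154,"dz":0.01,"yaw":0.5}
    - {"dx":0.019,"dy":-0.0294,"dz":0.01,"yaw":1.15}
    - {"dx":0.019,"dy":-0.0294,"dz":0.01,"yaw":1.15}
    - {"dx":0.019,"dy":-0.0294,"dz":0.006,"yaw":1.15}
    - {"dx":0.019,"dy":-0.0294,"yaw":1.15}
    - {"dx":0.019,"dy":-0.0294,"yaw":1.15}
    - {"dx":0.019,"dy":-0.0294,"yaw":1.15}
    - {"dx":0.019,"dy":-0.0294,"yaw":1.15}
    - {"dx":0.019,"dy":-0.0294,"yaw":1.15}
    - {"dx":0.019,"dy":-0.0294,"yaw":1.15}
    - {"dx":0.019,"dy":-0.0294,"yaw":1.15}
    - {"dx":0.019,"dy":-0.0294,"yaw":1.15}
    - {"dx":0.019,"dy":-0.0294,"yaw":1.15}
    - {"dx":0.019,"dy":-0.0294,"yaw":1.15}
    - {"dx":0.009,"dy":-0.014,"yaw":0.15}
    - {}
    - {}
  gripper: 0.05

```text
$.deltas[4]: bad value
```

Request:
arm_command:
  deltas:
    - {"dx":0.01,"dy":-0.0154,"dz":0.01,"yaw":0.5}
    - {"dx":0.019,"dy":-0.0294,"dz":0.01,"yaw":1.15}
    - {"dx":0.019,"dy":-0.0294,"dz":0.01,"yaw":1.15}
    - {"dx":0.019,"dy":-0.0294,"dz":0.006,"yaw":1.15}
    - {"dx":0.019,"dy":-0.0294,"dz":0,"yaw":1.15}
    - {"dx":0.019,"dy":-0.0294,"dz":0,"yaw":1.15}
    - {"dx":0.019,"dy":-0.0294,"dz":0,"yaw":1.15}
    - {"dx":0.019,"dy":-0.0294,"dz":0,"yaw":1.15}
    - {"dx":0.019,"dy":-0.0294,"dz":0,"yaw":1.15}
    - {"dx":0.019,"dy":-0.0294,"dz":0,"yaw":1.15}
    - {"dx":0.019,"dy":-0.0294,"dz":0,"yaw":1.15}
    - {"dx":0.019,"dy":-0.0294,"dz":0,"yaw":1.15}
    - {"dx":0.019,"dy":-0.0294,"dz":0,"yaw":1.15}
    - {"dx":0.019,"dy":-0.0294,"dz":0,"yaw":1.15}
    - {"dx":0.009,"dy":-0.014,"dz":0,"yaw":0.15}
    - {"dx":0,"dy":0,"dz":0,"yaw":0}
    - {"dx":0,"dy":0,"dz":0,"yaw":0}
  gripper: 0.05

```text
t: 1.8
eef_pos: [546.8, 146.9, 269.4]
tcp_rot: [3.142, -0.001, 2.946]
ft_force: [0.1, 0.4, -0.3]
opening: 0.526
grip_force: 0.0
```

Request:
arm_command:
  deltas:
    - {"dx":0,"dy":0,"dz":-0.015,"yaw":0}
    - {"dx":0,"dy":0,"dz":-0.02,"yaw":0}
    - {"dx":0,"dy":0,"dz":-0.02,"yaw":0}
    - {"dx":0,"dy":0,"dz":-0.013,"yaw":0}
    - {"dx":0,"dy":0,"dz":-0.007,"yaw":0}
    - {"dx":0,"dy":0,"dz":-0.003,"yaw":0}
    - {"dx":0,"dy":0,"dz":0,"yaw":0}
    - {"dx":0,"dy":0,"dz":0,"yaw":0}

```text
t: 2.6
eef_pos: [547.5, 146.7, 192.3]
tcp_rot: [3.141, 0.001, 2.947]
ft_force: [1.2, 0.8, 0.6]
opening: 0.525
grip_force: 0.0
```

Request:
arm_command:
  deltas:
    - {"dx":0,"dy":0,"dz":0,"yaw":0}
    - {"dx":0,"dy":0,"dz":0,"yaw":0}
    - {"dx":0,"dy":0,"dz":0,"yaw":0}
    - {"dx":0,"dy":0,"dz":0,"yaw":0}
    - {"dx":0,"dy":0,"dz":0,"yaw":0}
    - {"dx":0,"dy":0,"dz":0,"yaw":0}
  gripper: 0.0

```text
t: 3.2
eef_pos: [547.4, 146.7, 191.8]
tcp_rot: [3.141, 0.0, 2.947]
ft_force: [0.2, 0.2, 0.8]
opening: 0.225
grip_force: 30.0
```

Request:
arm_command:
  deltas:
    - {"dx":0,"dy":0,"dz":-0.002,"yaw":0}
    - {"dx":0,"dy":0,"dz":-0.002,"yaw":0}
    - {"dx":0,"dy":0,"dz":-0.002,"yaw":0}
    - {"dx":0,"dy":0,"dz":-0.001,"yaw":0}
    - {"dx":0,"dy":0,"dz":0,"yaw":0}
    - {"dx":0,"dy":0,"dz":0,"yaw":0}
    - {"dx":0,"dy":0,"dz":0,"yaw":0}

```text
t: 3.9
eef_pos: [547.4, 146.6, 185.6]
tcp_rot: [3.141, 0.001, 2.947]
ft_force: [-2.6, 0.1, 11.1]
opening: 0.228
grip_force: 30.0
```

Request:
arm_command:
  deltas:
    - {"dx":0,"dy":0,"dz":-0.001,"yaw":0}
    - {"dx":0,"dy":0,"dz":0,"yaw":2}
    - {"dx":0,"dy":0,"dz":0,"yaw":4}
    - {"dx":0,"dy":0,"dz":0,"yaw":5}
    - {"dx":0,"dy":0,"dz":0,"yaw":5}
    - {"dx":0,"dy":0,"dz":0,"yaw":5}
    - {"dx":0,"dy":0,"dz":0,"yaw":5}
    - {"dx":0,"dy":0,"dz":0,"yaw":5}
    - {"dx":0,"dy":0,"dz":0,"yaw":5}
    - {"dx":0,"dy":0,"dz":0,"yaw":5}
    - {"dx":0,"dy":0,"dz":0,"yaw":4}
    - {"dx":0,"dy":0,"dz":0,"yaw":0}
    - {"dx":0,"dy":0,"dz":0,"yaw":0}

```text
t: 5.2
eef_pos: [548.1, 146.6, 184.9]
tcp_rot: [-3.14, 0.003, -2.55]
ft_force: [0.1, -0.3, 12.2]
opening: 0.23
grip_force: 30.0
```

Request:
arm_command:
  deltas:
    - {"dx":0,"dy":0,"dz":0.004,"yaw":0}
    - {"dx":0,"dy":0,"dz":0.004,"yaw":0}
    - {"dx":0,"dy":0,"dz":0.004,"yaw":0}
    - {"dx":0,"dy":0,"dz":0.004,"yaw":0}
    - {"dx":0,"dy":0,"dz":0,"yaw":0}
    - {"dx":0,"dy":0,"dz":0,"yaw":0}

```text
t: 5.8
eef_pos: [547.0, 146.5, 199.3]
tcp_rot: [3.141, -0.001, -2.551]
ft_force: [-0.4, 0.1, -1.0]
opening: 0.228
grip_force: 30.0
```

Request:
arm_command:
  deltas:
    - {"dx":0,"dy":0,"dz":0.01,"yaw":0}
    - {"dx":0,"dy":0,"dz":0.02,"yaw":0}
    - {"dx":0,"dy":0,"dz":0.02,"yaw":0}
    - {"dx":-0.01,"dy":0.011,"dz":0.01,"yaw":0}
    - {"dx":-0.021,"dy":0.023,"dz":0,"yaw":0}
    - {"dx":-0.021,"dy":0.023,"dz":0,"yaw":0}
    - {"dx":-0.021,"dy":0.023,"dz":0,"yaw":0}
    - {"dx":-0.021,"dy":0.023,"dz":0,"yaw":0}
    - {"dx":-0.021,"dy":0.023,"dz":0,"yaw":0}
    - {"dx":-0.021,"dy":0.023,"dz":0,"yaw":0}
    - {"dx":-0.021,"dy":0.024,"dz":0,"yaw":0}
    - {"dx":0,"dy":0,"dz":-0.02,"yaw":0}
    - {"dx":0,"dy":0,"dz":-0.04,"yaw":0}
    - {"dx":0,"dy":0,"dz":-0.04,"yaw":0}
    - {"dx":0,"dy":0,"dz":-0.04,"yaw":0}
    - {"dx":0,"dy":0,"dz":-0.03,"yaw":0}
    - {"dx":0,"dy":0,"dz":-0.01,"yaw":0}
    - {"dx":0,"dy":0,"dz":0,"yaw":0}

```text
t: 7.6
eef_pos: [389.5, 319.6, 79.0]
tcp_rot: [3.141, -0.002, -2.55]
ft_force: [0.3, -0.2, -0.5]
opening: 0.229
grip_force: 30.0
```

Request:
arm_command:
  deltas:
    - {"dx":0,"dy":0,"dz":-0.01,"yaw":0}
    - {"dx":0,"dy":0,"dz":-0.008,"yaw":0}
    - {"dx":0,"dy":0,"dz":-0.004,"yaw":0}
    - {"dx":0,"dy":0,"dz":-0.001,"yaw":0}
    - {"dx":0,"dy":0,"dz":-0.001,"yaw":0}
    - {"dx":0,"dy":0,"dz":0,"yaw":0}
    - {"dx":0,"dy":0,"dz":0,"yaw":0}
    - {"dx":0,"dy":0,"dz":0,"yaw":0}

```text
t: 8.4
eef_pos: [390.3, 319.6, 55.8]
tcp_rot: [3.142, 0.0, -2.551]
ft_force: [0.1, -0.6, -1.6]
opening: 0.226
grip_force: 30.0
```

Request:
arm_command:
  deltas:
    - {"dx":0,"dy":0,"dz":-0.001,"yaw":0}
    - {"dx":0,"dy":0,"dz":0,"yaw":0}
    - {"dx":0,"dy":0,"dz":0,"yaw":0}

```text
t: 8.7
eef_pos: [390.4, 319.6, 54.8]
tcp_rot: [3.142, 0.0, -2.551]
ft_force: [0.5, 0.2, 1.7]
opening: 0.229
grip_force: 30.0
```

Request:
arm_command:
  deltas:
    - {"dx":0,"dy":0,"dz":0,"yaw":0}
    - {"dx":0,"dy":0,"dz":0,"yaw":0}
    - {"dx":0,"dy":0,"dz":0,"yaw":0}
    - {"dx":0,"dy":0,"dz":0,"yaw":0}
    - {"dx":0,"dy":0,"dz":0.01,"yaw":0}
    - {"dx":0,"dy":0,"dz":0.03,"yaw":0}
    - {"dx":0,"dy":0,"dz":0.04,"yaw":0}
    - {"dx":0,"dy":0,"dz":0.04,"yaw":0}
    - {"dx":0,"dy":0,"dz":0.02,"yaw":0}
  gripper: 0.05

```text
t: 9.6
eef_pos: [390.7, 319.9, 198.5]
tcp_rot: [-3.142, 0.004, -2.551]
ft_force: [-0.4, 0.3, 0.4]
opening: 0.528
grip_force: 0.0
```

Request:
arm_command:
  deltas:
    - {"dx":0,"dy":-0.02,"dz":0.02,"yaw":-1.5}
    - {"dx":0,"dy":-0.04,"dz":0.02,"yaw":-1.5}
    - {"dx":0.005,"dy":-0.042,"dz":0.01,"yaw":-1.5}
    - {"dx":0.005,"dy":-0.042,"dz":0,"yaw":-1.5}
    - {"dx":0.005,"dy":-0.042,"dz":0,"yaw":-1.5}
    - {"dx":0.005,"dy":-0.042,"dz":0,"yaw":-1.5}
    - {"dx":0.005,"dy":-0.042,"dz":0,"yaw":-1.5}
    - {"dx":0.005,"dy":-0.042,"dz":0,"yaw":-1.5}
    - {"dx":0.005,"dy":-0.042,"dz":0,"yaw":-1.5}
    - {"dx":0.005,"dy":-0.042,"dz":0,"yaw":-1.5}
    - {"dx":0.005,"dy":-0.042,"dz":0,"yaw":-1.5}
    - {"dx":0.005,"dy":-0.042,"dz":0,"yaw":-1.5}
    - {"dx":0.005,"dy":-0.042,"dz":0,"yaw":-1.5}
    - {"dx":0.005,"dy":-0.04,"dz":0,"yaw":-1.5}
    - {"dx":0.004,"dy":0,"dz":0,"yaw":-1.8}
    - {"dx":0,"dy":0,"dz":0,"yaw":0}
    - {"dx":0,"dy":0,"dz":0,"yaw":0}

```text
t: 11.3
eef_pos: [453.9, -241.9, 245.0]
tcp_rot: [3.141, -0.0, -2.947]
ft_force: [0.7, 0.4, 0.5]
opening: 0.527
grip_force: 0.0
```

Run:
```python
from h import *
c=read_camera("top"); bars(c); save("top1.png",c["color"],1.25)
W=pts(c);Z=W[...,2]
m=(Z>52)&(Z<65)&(W[...,1]>230)&(W[...,1]<410)&(W[...,0]>300)&(W[...,0]<480)
r=cv2.minAreaRect(W[m][:,:2].astype(np.float32)); print("cap bar",r,m.sum(),state()["eef_pos"])
```

```text
bar px [405. 181.] xy [ 575.  -353.6] size [47.8 30.3] z 26.4 ang 13.7 hsv [ 28.  38. 131.]
bar px [370. 189.] xy [ 557.8 -239.5] size [32.3 76.1] z 26.5 ang 172.1 hsv [ 28.  34. 186.]
cap bar ((390.40155029296875, 317.5384521484375), (103.3377914428711, 22.557464599609375), 33.46590805053711) 232 [ 453.99598758 -241.71868646  245.00107822]
```

Request:
arm_command:
  deltas:
    - {"dx":0,"dy":0,"dz":-0.02,"yaw":0}
    - {"dx":0,"dy":0,"dz":-0.04,"yaw":0}
    - {"dx":0,"dy":0,"dz":-0.04,"yaw":0}
    - {"dx":0,"dy":0,"dz":-0.04,"yaw":0}
    - {"dx":0,"dy":0,"dz":-0.04,"yaw":0}
    - {"dx":0,"dy":0,"dz":-0.025,"yaw":0}
    - {"dx":0,"dy":0,"dz":-0.013,"yaw":0}
    - {"dx":0,"dy":0,"dz":-0.005,"yaw":0}
    - {"dx":0,"dy":0,"dz":0,"yaw":0}
    - {"dx":0,"dy":0,"dz":0,"yaw":0}

```text
t: 12.35
eef_pos: [454.8, -242.6, 22.8]
tcp_rot: [-3.14, 0.001, -2.948]
ft_force: [-0.0, -0.7, 0.5]
opening: 0.523
grip_force: 0.0
```

Request:
arm_command:
  deltas:
    - {"dx":0,"dy":0,"dz":0,"yaw":0}
    - {"dx":0,"dy":0,"dz":0,"yaw":0}
    - {"dx":0,"dy":0,"dz":0,"yaw":0}
    - {"dx":0,"dy":0,"dz":0,"yaw":0}
    - {"dx":0,"dy":0,"dz":0.01,"yaw":0}
    - {"dx":0,"dy":0,"dz":0.03,"yaw":0}
    - {"dx":0,"dy":0,"dz":0.04,"yaw":0}
    - {"dx":0,"dy":0,"dz":0.04,"yaw":0}
    - {"dx":0,"dy":0,"dz":0.04,"yaw":0}
    - {"dx":0,"dy":0,"dz":0.04,"yaw":0}
    - {"dx":0,"dy":0,"dz":0.02,"yaw":0}
    - {"dx":0,"dy":0,"dz":0,"yaw":0}
  gripper: 0.0

```text
t: 13.55
eef_pos: [454.8, -242.8, 244.8]
tcp_rot: [-3.138, 0.004, -2.949]
ft_force: [0.2, -0.6, -1.4]
opening: 0.334
grip_force: 30.0
```

Request:
arm_command:
  deltas:
    - {"dx":0.005,"dy":0.02,"dz":0,"yaw":0}
    - {"dx":0.009,"dy":0.039,"dz":0,"yaw":0}
    - {"dx":0.009,"dy":0.039,"dz":0,"yaw":0}
    - {"dx":0.009,"dy":0.039,"dz":0,"yaw":0}
    - {"dx":0.009,"dy":0.039,"dz":0,"yaw":0}
    - {"dx":0.009,"dy":0.039,"dz":0,"yaw":0}
    - {"dx":0.009,"dy":0.039,"dz":0,"yaw":0}
    - {"dx":0.009,"dy":0.039,"dz":0,"yaw":0}
    - {"dx":0.009,"dy":0.039,"dz":0,"yaw":0}
    - {"dx":0.009,"dy":0.039,"dz":0,"yaw":0}
    - {"dx":0.006,"dy":0.018,"dz":0,"yaw":0}
    - {"dx":0,"dy":0,"dz":-0.01,"yaw":0}
    - {"dx":0,"dy":0,"dz":-0.015,"yaw":0}
    - {"dx":0,"dy":0,"dz":0,"yaw":0}

```text
t: 14.95
eef_pos: [544.8, 145.8, 213.8]
tcp_rot: [3.141, -0.005, -2.949]
ft_force: [-0.4, -0.0, -1.1]
opening: 0.337
grip_force: 30.0
```

Request:
arm_command:
  deltas:
    - {"dx":0.001,"dy":0.001,"dz":0,"yaw":0}
    - {"dx":0,"dy":0,"dz":-0.02,"yaw":0}
    - {"dx":0,"dy":0,"dz":-0.025,"yaw":0}
    - {"dx":0,"dy":0,"dz":-0.025,"yaw":0}
    - {"dx":0,"dy":0,"dz":-0.02,"yaw":0}
    - {"dx":0,"dy":0,"dz":-0.01,"yaw":0}
    - {"dx":0,"dy":0,"dz":0,"yaw":0}
    - {"dx":0,"dy":0,"dz":0,"yaw":0}

```text
t: 15.75
eef_pos: [547.7, 147.4, 117.5]
tcp_rot: [3.142, 0.001, -2.949]
ft_force: [-0.5, 0.0, -1.8]
opening: 0.337
grip_force: 30.0
```

Request:
arm_command:
  deltas:
    - {"dx":0,"dy":0,"dz":0,"yaw":0}
    - {"dx":0,"dy":0,"dz":0,"yaw":0}
    - {"dx":0,"dy":0,"dz":0,"yaw":0}
    - {"dx":0,"dy":0,"dz":0,"yaw":0}
    - {"dx":0,"dy":0,"dz":0.02,"yaw":0}
    - {"dx":0,"dy":0,"dz":0.03,"yaw":0}
    - {"dx":0,"dy":0,"dz":0.04,"yaw":0}
    - {"dx":0,"dy":0,"dz":0.03,"yaw":0}
    - {"dx":0,"dy":0,"dz":0,"yaw":0}
  gripper: 0.05

```text
t: 16.65
eef_pos: [548.5, 147.8, 240.8]
tcp_rot: [-3.141, 0.007, -2.949]
ft_force: [-0.1, 0.0, 0.3]
opening: 0.526
grip_force: 0.0
```

Request:
arm_command:
  deltas:
    - {"dx":0,"dy":-0.02,"dz":0,"yaw":-1.5}
    - {"dx":0.001,"dy":-0.039,"dz":0,"yaw":-2}
    - {"dx":0.001,"dy":-0.039,"dz":0,"yaw":-2}
    - {"dx":0.001,"dy":-0.039,"dz":0,"yaw":-2}
    - {"dx":0.001,"dy":-0.039,"dz":0,"yaw":-2}
    - {"dx":0.001,"dy":-0.039,"dz":0,"yaw":-2}
    - {"dx":0.001,"dy":-0.039,"dz":0,"yaw":-2}
    - {"dx":0.001,"dy":-0.039,"dz":0,"yaw":-2}
    - {"dx":0.001,"dy":-0.039,"dz":0,"yaw":-2}
    - {"dx":0.001,"dy":-0.039,"dz":0,"yaw":-1.5}
    - {"dx":0.001,"dy":-0.016,"dz":0,"yaw":0}
    - {"dx":0,"dy":0,"dz":0,"yaw":0}
    - {"dx":0,"dy":0,"dz":0,"yaw":0}

```text
t: 17.95
eef_pos: [557.0, -238.7, 236.1]
tcp_rot: [3.141, -0.001, 3.003]
ft_force: [0.2, 1.7, -0.8]
opening: 0.529
grip_force: 0.0
```

Run:
```python
from h import *
c=read_camera("top"); bars(c); save("top2.png",c["color"],1.25)
c=read_camera("side"); save("side2.png",c["color"],1.25)
print("side");bars(c)
s=state();print(s["eef_pos"],np.degrees(s["tcp_rot"]))
```

```text
side
bar px [360. 259.] xy [ 554.7 -242.4] size [33.5 78.8] z 24.0 ang 171.9 hsv [ 21.  33. 206.]
bar px [381. 285.] xy [ 525.4 -351.6] size [ 50.4 158.4] z 24.5 ang 173.3 hsv [ 20.  34. 160.]
bar px [330. 344.] xy [ 299.1 -412. ] size [ 6.3 29. ] z 27.2 ang 158.2 hsv [ 50.   6. 130.]
[ 557.25775746 -238.03116721  236.53798751] [ 1.79973612e+02 -2.47739053e-02  1.72138233e+02]
```

View pics/top2.png

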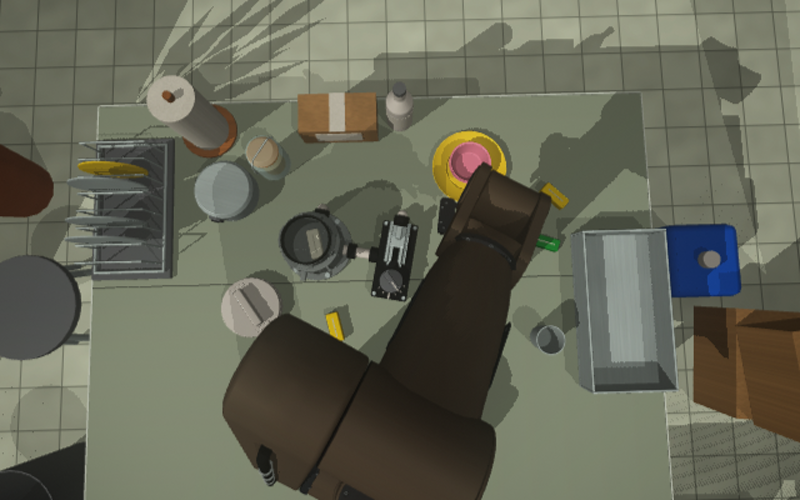

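The first bar lies flat in the chamber at (314,243), and the cap stands at (250,307). The second bar hasn't moved, so I'll pick it.

Request:
arm_command:
  deltas:
    - {"dx":0,"dy":-0.0015,"dz":-0.02,"yaw":0}
    - {"dx":0,"dy":0,"dz":-0.04,"yaw":0}
    - {"dx":0,"dy":0,"dz":-0.04,"yaw":0}
    - {"dx":0,"dy":0,"dz":-0.04,"yaw":0}
    - {"dx":0,"dy":0,"dz":-0.035,"yaw":0}
    - {"dx":0,"dy":0,"dz":-0.02,"yaw":0}
    - {"dx":0,"dy":0,"dz":-0.013,"yaw":0}
    - {"dx":0,"dy":0,"dz":-0.005,"yaw":0}
    - {"dx":0,"dy":0,"dz":0,"yaw":0}
    - {"dx":0,"dy":0,"dz":0,"yaw":0}

```text
t: 19.05
eef_pos: [557.8, -241.0, 24.7]
tcp_rot: [-3.141, 0.001, 3.003]
ft_force: [0.3, -0.0, -0.6]
opening: 0.525
grip_force: 0.0
```

Request:
arm_command:
  deltas:
    - {"dx":0,"dy":0,"dz":0,"yaw":0}
    - {"dx":0,"dy":0,"dz":0,"yaw":0}
    - {"dx":0,"dy":0,"dz":0,"yaw":0}
    - {"dx":0,"dy":0,"dz":0,"yaw":0}
    - {"dx":0,"dy":0,"dz":0.01,"yaw":0}
    - {"dx":0,"dy":0,"dz":0.03,"yaw":0}
    - {"dx":0,"dy":0,"dz":0.04,"yaw":0}
    - {"dx":0,"dy":0,"dz":0.04,"yaw":0}
    - {"dx":0,"dy":0,"dz":0.04,"yaw":0}
    - {"dx":0,"dy":0,"dz":0.04,"yaw":0}
    - {"dx":0,"dy":0,"dz":0.02,"yaw":0}
    - {"dx":0,"dy":0,"dz":0,"yaw":0}
  gripper: 0.0

```text
t: 20.25
eef_pos: [557.9, -241.3, 247.2]
tcp_rot: [-3.14, 0.005, 3.003]
ft_force: [-0.0, 0.7, -1.8]
opening: 0.334
grip_force: 30.0
```

Request:
arm_command:
  deltas:
    - {"dx":0,"dy":0.02,"dz":0,"yaw":1}
    - {"dx":-0.001,"dy":0.039,"dz":0,"yaw":2}
    - {"dx":-0.001,"dy":0.039,"dz":0,"yaw":2}
    - {"dx":-0.001,"dy":0.039,"dz":0,"yaw":2}
    - {"dx":-0.001,"dy":0.039,"dz":0,"yaw":2}
    - {"dx":-0.001,"dy":0.039,"dz":0,"yaw":2}
    - {"dx":-0.001,"dy":0.039,"dz":0,"yaw":2}
    - {"dx":-0.001,"dy":0.039,"dz":0,"yaw":2}
    - {"dx":-0.001,"dy":0.039,"dz":0,"yaw":2}
    - {"dx":-0.001,"dy":0.039,"dz":0,"yaw":2}
    - {"dx":-0.001,"dy":0.015,"dz":0,"yaw":0}
    - {"dx":0,"dy":0,"dz":-0.01,"yaw":0}
    - {"dx":0,"dy":0,"dz":-0.01,"yaw":0}
    - {"dx":0,"dy":0,"dz":0,"yaw":0}

```text
t: 21.65
eef_pos: [546.4, 143.9, 221.4]
tcp_rot: [3.141, -0.004, -2.95]
ft_force: [0.7, -0.2, -1.4]
opening: 0.335
grip_force: 30.0
```

Request:
arm_command:
  deltas:
    - {"dx":0.001,"dy":0.0025,"dz":-0.005,"yaw":0}
    - {"dx":0,"dy":0,"dz":-0.02,"yaw":0}
    - {"dx":0,"dy":0,"dz":-0.025,"yaw":0}
    - {"dx":0,"dy":0,"dz":-0.025,"yaw":0}
    - {"dx":0,"dy":0,"dz":-0.02,"yaw":0}
    - {"dx":0,"dy":0,"dz":-0.01,"yaw":0}
    - {"dx":0,"dy":0,"dz":0,"yaw":0}
    - {"dx":0,"dy":0,"dz":0,"yaw":0}

```text
t: 22.45
eef_pos: [548.7, 147.4, 119.3]
tcp_rot: [3.142, 0.001, -2.949]
ft_force: [0.2, 0.4, -0.5]
opening: 0.335
grip_force: 30.0
```

Request:
arm_command:
  deltas:
    - {"dx":0,"dy":0,"dz":0,"yaw":0}
    - {"dx":0,"dy":0,"dz":0,"yaw":0}
    - {"dx":0,"dy":0,"dz":0,"yaw":0}
    - {"dx":0,"dy":0,"dz":0,"yaw":0}
    - {"dx":0,"dy":0,"dz":0.02,"yaw":0}
    - {"dx":0,"dy":0,"dz":0.03,"yaw":0}
    - {"dx":0,"dy":0,"dz":0.04,"yaw":0}
    - {"dx":0,"dy":0,"dz":0.03,"yaw":0}
    - {"dx":0,"dy":0,"dz":0,"yaw":0}
  gripper: 0.05

```text
t: 23.35
eef_pos: [549.5, 147.8, 242.8]
tcp_rot: [-3.141, 0.007, -2.949]
ft_force: [0.7, 0.7, -1.0]
opening: 0.526
grip_force: 0.0
```

Request:
arm_command:
  deltas:
    - {"dx":0,"dy":-0.02,"dz":0,"yaw":0}
    - {"dx":0,"dy":-0.04,"dz":0,"yaw":0}
    - {"dx":0,"dy":-0.04,"dz":0,"yaw":0}
    - {"dx":0,"dy":-0.04,"dz":0,"yaw":0}
    - {"dx":0,"dy":-0.04,"dz":0,"yaw":0}
    - {"dx":0,"dy":0,"dz":0,"yaw":0}

```text
t: 23.95
eef_pos: [548.0, -36.1, 237.9]
tcp_rot: [-3.141, -0.001, -2.952]
ft_force: [-0.1, -1.1, -0.0]
opening: 0.526
grip_force: 0.0
```

Run:
```python
from h import *
c=read_camera("top"); bars(c); save("top3.png",c["color"],1.25)
W=pts(c); m=np.hypot(W[...,0]-547,W[...,1]-147)<48; print("chamber z pct",np.nanpercentile(W[m][:,2],[5,25,50,75,95]))
s=state();print(s["eef_pos"],np.degrees(s["tcp_rot"]))
```

```text
bar px [403. 198.] xy [ 527.9 -346.8] size [ 51.1 156.6] z 26.1 ang 172.4 hsv [ 28.  36. 134.]
chamber z pct [27.80808427 31.791176   73.75637091 82.23764755 85.3392028 ]
[547.9868234  -34.27133984 237.93015494] [ 1.79976748e+02 -5.06583263e-02 -1.69133893e+02]
```

Run:
```python
from h import *
img=cv2.imread("pics/top3.png")[180:320,260:580,::-1]
save("crop3.png",np.clip(img*1.5,0,255).astype(np.uint8),2.5)
```

```text
(no output)
```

View pics/crop3.png

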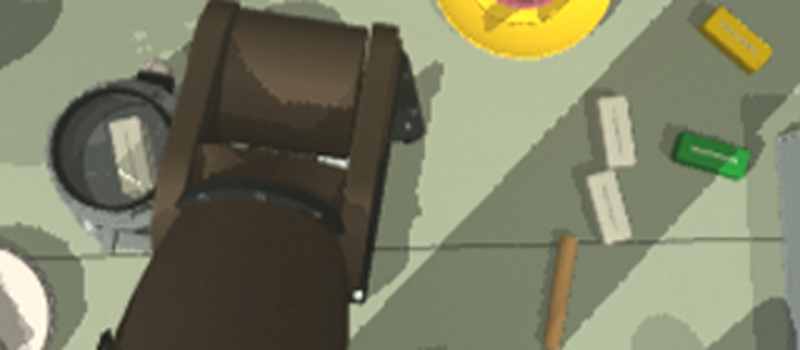

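The crop shows two bars stacked in the chamber. The lower loose bar has been knocked end-on to the upper one: bars at crop (617,131) and (609,207), with the green decoy at (711,155). I'll split the two and measure.

Run:
```python
from h import *
c=read_camera("top"); W=pts(c); hsv=cv2.cvtColor(c["color"],cv2.COLOR_RGB2HSV)
m=((W[...,2]>16)&(W[...,2]<36)&(W[...,1]<-280)&(W[...,1]>-420)&(W[...,0]>400)&(W[...,0]<640)&(hsv[...,1]<70))
p=W[m][:,:2].astype(np.float32)
_,lab,ctr=cv2.kmeans(p,2,None,(3,50,.1),5,cv2.KMEANS_PP_CENTERS)
for k in(0,1):
    q=p[lab.ravel()==k]; r=cv2.minAreaRect(q); d=cv2.fitLine(q,cv2.DIST_L2,0,.01,.01).ravel()
    print(len(q),np.round(r[0],1),np.round(r[1],1),"ang",np.degrees(np.arctan2(d[1],d[0])))
print(state()["t"])
```

```text
233 [ 487.8 -342.7] [75.4 32.7] ang 13.723541
234 [ 567.  -354.3] [76.1 32. ] ang 4.8960547
24.05
```

Request:
arm_command:
  deltas:
    - {"dx":0.002,"dy":-0.02,"dz":0,"yaw":-0.5}
    - {"dx":0.002,"dy":-0.04,"dz":0,"yaw":-1}
    - {"dx":0.002,"dy":-0.04,"dz":0,"yaw":-1}
    - {"dx":0.002,"dy":-0.04,"dz":0,"yaw":-1}
    - {"dx":0.002,"dy":-0.04,"dz":0,"yaw":-1}
    - {"dx":0.002,"dy":-0.04,"dz":0,"yaw":-1}
    - {"dx":0.002,"dy":-0.04,"dz":0,"yaw":-0.5}
    - {"dx":0.002,"dy":-0.04,"dz":0,"yaw":0}
    - {"dx":0.003,"dy":-0.02,"dz":0,"yaw":0}
    - {"dx":0,"dy":0,"dz":0,"yaw":0}
    - {"dx":0,"dy":0,"dz":0,"yaw":0}
    - {"dx":0,"dy":0,"dz":0,"yaw":0}

```text
t: 25.25
eef_pos: [567.6, -350.7, 238.5]
tcp_rot: [3.141, -0.0, -3.052]
ft_force: [0.5, -0.1, 0.6]
opening: 0.526
grip_force: 0.0
```

Request:
arm_command:
  deltas:
    - {"dx":-0.001,"dy":-0.003,"dz":-0.02,"yaw":0}
    - {"dx":0,"dy":0,"dz":-0.04,"yaw":0}
    - {"dx":0,"dy":0,"dz":-0.04,"yaw":0}
    - {"dx":0,"dy":0,"dz":-0.04,"yaw":0}
    - {"dx":0,"dy":0,"dz":-0.037,"yaw":0}
    - {"dx":0,"dy":0,"dz":-0.02,"yaw":0}
    - {"dx":0,"dy":0,"dz":-0.013,"yaw":0}
    - {"dx":0,"dy":0,"dz":-0.005,"yaw":0}
    - {"dx":0,"dy":0,"dz":0,"yaw":0}
    - {"dx":0,"dy":0,"dz":0,"yaw":0}

```text
t: 26.25
eef_pos: [566.8, -355.6, 24.9]
tcp_rot: [-3.141, 0.001, -3.053]
ft_force: [0.4, -0.6, -0.1]
opening: 0.527
grip_force: 0.0
```

Request:
arm_command:
  deltas:
    - {"dx":0,"dy":0,"dz":0,"yaw":0}
    - {"dx":0,"dy":0,"dz":0,"yaw":0}
    - {"dx":0,"dy":0,"dz":0,"yaw":0}
    - {"dx":0,"dy":0,"dz":0,"yaw":0}
    - {"dx":0,"dy":0,"dz":0.01,"yaw":0}
    - {"dx":0,"dy":0,"dz":0.03,"yaw":0}
    - {"dx":0,"dy":0,"dz":0.04,"yaw":0}
    - {"dx":0,"dy":0,"dz":0.04,"yaw":0}
    - {"dx":0,"dy":0,"dz":0.04,"yaw":0}
    - {"dx":0,"dy":0,"dz":0.04,"yaw":0}
    - {"dx":0,"dy":0,"dz":0.02,"yaw":0}
    - {"dx":0,"dy":0,"dz":0,"yaw":0}
  gripper: 0.0

```text
t: 27.45
eef_pos: [566.8, -355.9, 247.4]
tcp_rot: [-3.138, 0.004, -3.053]
ft_force: [0.9, -0.7, -2.3]
opening: 0.332
grip_force: 30.0
```

Request:
arm_command:
  deltas:
    - {"dx":-0.001,"dy":0.02,"dz":0,"yaw":1}
    - {"dx":-0.001,"dy":0.04,"dz":0,"yaw":2}
    - {"dx":-0.002,"dy":0.04,"dz":0,"yaw":2}
    - {"dx":-0.002,"dy":0.04,"dz":0,"yaw":1}
    - {"dx":-0.002,"dy":0.04,"dz":0,"yaw":0}
    - {"dx":-0.002,"dy":0.04,"dz":0,"yaw":0}
    - {"dx":-0.002,"dy":0.04,"dz":0,"yaw":0}
    - {"dx":-0.002,"dy":0.04,"dz":0,"yaw":0}
    - {"dx":-0.002,"dy":0.04,"dz":0,"yaw":0}
    - {"dx":-0.001,"dy":0.04,"dz":0,"yaw":0}
    - {"dx":-0.001,"dy":0.04,"dz":0,"yaw":0}
    - {"dx":-0.001,"dy":0.04,"dz":0,"yaw":0}
    - {"dx":-0.001,"dy":0.04,"dz":0,"yaw":0}
    - {"dx":0,"dy":0,"dz":-0.01,"yaw":0}
    - {"dx":0,"dy":0,"dz":-0.01,"yaw":0}
    - {"dx":0,"dy":0,"dz":0,"yaw":0}
    - {"dx":0,"dy":0,"dz":0,"yaw":0}

```text
t: 29.15
eef_pos: [546.2, 143.5, 223.0]
tcp_rot: [3.142, -0.001, -2.95]
ft_force: [0.7, 0.5, -1.6]
opening: 0.334
grip_force: 30.0
```

Request:
arm_command:
  deltas:
    - {"dx":0.001,"dy":0.0025,"dz":-0.005,"yaw":0}
    - {"dx":0,"dy":0,"dz":-0.02,"yaw":0}
    - {"dx":0,"dy":0,"dz":-0.025,"yaw":0}
    - {"dx":0,"dy":0,"dz":-0.025,"yaw":0}
    - {"dx":0,"dy":0,"dz":-0.02,"yaw":0}
    - {"dx":0,"dy":0,"dz":-0.007,"yaw":0}
    - {"dx":0,"dy":0,"dz":0,"yaw":0}
    - {"dx":0,"dy":0,"dz":0,"yaw":0}

```text
t: 29.95
eef_pos: [547.7, 147.0, 122.5]
tcp_rot: [3.142, 0.001, -2.949]
ft_force: [0.6, 0.1, -1.6]
opening: 0.335
grip_force: 30.0
```

Request:
arm_command:
  deltas:
    - {"dx":0,"dy":0,"dz":0,"yaw":0}
    - {"dx":0,"dy":0,"dz":0,"yaw":0}
    - {"dx":0,"dy":0,"dz":0,"yaw":0}
    - {"dx":0,"dy":0,"dz":0,"yaw":0}
    - {"dx":0,"dy":0,"dz":0.02,"yaw":0}
    - {"dx":0,"dy":0,"dz":0.03,"yaw":0}
    - {"dx":0,"dy":0,"dz":0.04,"yaw":0}
    - {"dx":0,"dy":0,"dz":0.03,"yaw":0}
    - {"dx":0,"dy":0,"dz":0,"yaw":0}
  gripper: 0.05

```text
t: 30.85
eef_pos: [548.5, 147.3, 245.8]
tcp_rot: [-3.141, 0.007, -2.949]
ft_force: [0.5, 0.3, -0.1]
opening: 0.525
grip_force: 0.0
```

Request:
arm_command:
  deltas:
    - {"dx":-0.005,"dy":-0.02,"dz":0,"yaw":1}
    - {"dx":-0.005,"dy":-0.04,"dz":0,"yaw":1}
    - {"dx":-0.005,"dy":-0.04,"dz":0,"yaw":1}
    - {"dx":-0.005,"dy":-0.04,"dz":0,"yaw":0}
    - {"dx":-0.005,"dy":-0.04,"dz":0,"yaw":0}
    - {"dx":-0.005,"dy":-0.04,"dz":0,"yaw":0}
    - {"dx":-0.005,"dy":-0.02,"dz":0,"yaw":0}
    - {"dx":0,"dy":0,"dz":0,"yaw":0}
    - {"dx":0,"dy":0,"dz":0,"yaw":0}

```text
t: 31.75
eef_pos: [512.1, -92.9, 241.2]
tcp_rot: [3.141, -0.001, -2.897]
ft_force: [0.2, 0.4, -0.5]
opening: 0.523
grip_force: 0.0
```

Run:
```python
from h import *
c=read_camera("top"); bars(c); save("top4.png",c["color"],1.25)
W=pts(c); m=np.hypot(W[...,0]-547,W[...,1]-147)<48; print("chamber z pct",np.nanpercentile(W[m][:,2],[5,25,50,75,95]))
s=state();print(s["eef_pos"],np.degrees(s["tcp_rot"]))
```

```text
bar px [402. 210.] xy [ 486.2 -342.9] size [75.3 32.5] z 26.8 ang 12.8 hsv [ 28.  36. 131.]
chamber z pct [ 27.84787817  31.75668825  90.51509293 107.97039385 110.9269307 ]
[512.22588826 -92.35561426 241.30639985] [ 1.79968894e+02 -2.12847587e-02 -1.65948027e+02]
```

Request:
arm_command:
  deltas:
    - {"dx":-0.003,"dy":-0.02,"dz":0,"yaw":-1}
    - {"dx":-0.004,"dy":-0.04,"dz":0,"yaw":0}
    - {"dx":-0.004,"dy":-0.04,"dz":0,"yaw":0}
    - {"dx":-0.004,"dy":-0.04,"dz":0,"yaw":0}
    - {"dx":-0.004,"dy":-0.04,"dz":0,"yaw":0}
    - {"dx":-0.004,"dy":-0.04,"dz":0,"yaw":0}
    - {"dx":-0.003,"dy":-0.03,"dz":0,"yaw":0}
    - {"dx":0,"dy":0,"dz":-0.01,"yaw":0}
    - {"dx":0,"dy":0,"dz":-0.03,"yaw":0}
    - {"dx":0,"dy":0,"dz":-0.03,"yaw":0}
    - {"dx":0,"dy":0,"dz":-0.03,"yaw":0}
    - {"dx":0,"dy":0,"dz":0,"yaw":0}
    - {"dx":0,"dy":0,"dz":0,"yaw":0}

```text
t: 33.1
eef_pos: [486.9, -341.8, 141.9]
tcp_rot: [3.141, -0.0, -2.912]
ft_force: [0.1, 0.3, 0.8]
opening: 0.526
grip_force: 0.0
```

Request:
arm_command:
  deltas:
    - {"dx":-0.0005,"dy":-0.0005,"dz":-0.02,"yaw":0}
    - {"dx":0,"dy":0,"dz":-0.04,"yaw":0}
    - {"dx":0,"dy":0,"dz":-0.03,"yaw":0}
    - {"dx":0,"dy":0,"dz":-0.017,"yaw":0}
    - {"dx":0,"dy":0,"dz":-0.01,"yaw":0}
    - {"dx":0,"dy":0,"dz":0,"yaw":0}
    - {"dx":0,"dy":0,"dz":0,"yaw":0}

```text
t: 33.8
eef_pos: [486.5, -343.7, 26.0]
tcp_rot: [-3.14, 0.001, -2.913]
ft_force: [-0.5, -0.9, 0.2]
opening: 0.525
grip_force: 0.0
```

Request:
arm_command:
  deltas:
    - {"dx":0,"dy":0,"dz":0,"yaw":0}
    - {"dx":0,"dy":0,"dz":0,"yaw":0}
    - {"dx":0,"dy":0,"dz":0,"yaw":0}
    - {"dx":0,"dy":0,"dz":0,"yaw":0}
    - {"dx":0,"dy":0,"dz":0.01,"yaw":0}
    - {"dx":0,"dy":0,"dz":0.03,"yaw":0}
    - {"dx":0,"dy":0,"dz":0.04,"yaw":0}
    - {"dx":0,"dy":0,"dz":0.04,"yaw":0}
    - {"dx":0,"dy":0,"dz":0.04,"yaw":0}
    - {"dx":0,"dy":0,"dz":0.04,"yaw":0}
    - {"dx":0,"dy":0,"dz":0.02,"yaw":0}
    - {"dx":0,"dy":0,"dz":0,"yaw":0}
  gripper: 0.0

```text
t: 35.0
eef_pos: [486.3, -343.9, 248.1]
tcp_rot: [-3.137, 0.003, -2.914]
ft_force: [-0.6, 0.8, -1.5]
opening: 0.334
grip_force: 30.0
```

Request:
arm_command:
  deltas:
    - {"dx":0.004,"dy":0.019,"dz":0,"yaw":-1}
    - {"dx":0.005,"dy":0.04,"dz":0,"yaw":-1}
    - {"dx":0.005,"dy":0.04,"dz":0,"yaw":0}
    - {"dx":0.005,"dy":0.04,"dz":0,"yaw":0}
    - {"dx":0.005,"dy":0.04,"dz":0,"yaw":0}
    - {"dx":0.005,"dy":0.04,"dz":0,"yaw":0}
    - {"dx":0.005,"dy":0.04,"dz":0,"yaw":0}
    - {"dx":0.005,"dy":0.04,"dz":0,"yaw":0}
    - {"dx":0.005,"dy":0.04,"dz":0,"yaw":0}
    - {"dx":0.005,"dy":0.04,"dz":0,"yaw":0}
    - {"dx":0.005,"dy":0.04,"dz":0,"yaw":0}
    - {"dx":0.005,"dy":0.04,"dz":0,"yaw":0}
    - {"dx":0.002,"dy":0.03,"dz":0,"yaw":0}
    - {"dx":0,"dy":0,"dz":-0.01,"yaw":0}
    - {"dx":0,"dy":0,"dz":-0.01,"yaw":0}
    - {"dx":0,"dy":0,"dz":0,"yaw":0}
    - {"dx":0,"dy":0,"dz":0,"yaw":0}

```text
t: 36.7
eef_pos: [546.6, 144.5, 224.1]
tcp_rot: [3.142, -0.001, -2.95]
ft_force: [0.2, -1.0, -0.2]
opening: 0.337
grip_force: 30.0
```

Request:
arm_command:
  deltas:
    - {"dx":0.001,"dy":0.002,"dz":-0.005,"yaw":0}
    - {"dx":0,"dy":0,"dz":-0.02,"yaw":0}
    - {"dx":0,"dy":0,"dz":-0.025,"yaw":0}
    - {"dx":0,"dy":0,"dz":-0.02,"yaw":0}
    - {"dx":0,"dy":0,"dz":-0.01,"yaw":0}
    - {"dx":0,"dy":0,"dz":-0.005,"yaw":0}
    - {"dx":0,"dy":0,"dz":0,"yaw":0}
    - {"dx":0,"dy":0,"dz":0,"yaw":0}

```text
t: 37.5
eef_pos: [548.2, 147.5, 140.4]
tcp_rot: [3.142, 0.001, -2.949]
ft_force: [-0.8, -0.4, -1.6]
opening: 0.337
grip_force: 30.0
```

Request:
arm_command:
  deltas:
    - {"dx":0,"dy":0,"dz":0,"yaw":0}
    - {"dx":0,"dy":0,"dz":0,"yaw":0}
    - {"dx":0,"dy":0,"dz":0,"yaw":0}
    - {"dx":0,"dy":0,"dz":0,"yaw":0}
    - {"dx":0,"dy":0,"dz":0.01,"yaw":0}
    - {"dx":0,"dy":0,"dz":0.03,"yaw":0}
    - {"dx":0,"dy":0,"dz":0.04,"yaw":0}
    - {"dx":0,"dy":0,"dz":0.03,"yaw":0}
    - {"dx":0,"dy":0,"dz":0,"yaw":0}
  gripper: 0.05

```text
t: 38.4
eef_pos: [549.0, 147.8, 254.4]
tcp_rot: [-3.141, 0.007, -2.949]
ft_force: [-0.1, 0.4, 0.1]
opening: 0.523
grip_force: 0.0
```

Request:
arm_command:
  deltas:
    - {"dx":-0.012,"dy":0.013,"dz":0,"yaw":1}
    - {"dx":-0.024,"dy":0.027,"dz":0,"yaw":2}
    - {"dx":-0.024,"dy":0.027,"dz":0,"yaw":3}
    - {"dx":-0.024,"dy":0.027,"dz":0,"yaw":3}
    - {"dx":-0.024,"dy":0.027,"dz":0,"yaw":3}
    - {"dx":-0.024,"dy":0.027,"dz":0,"yaw":3}
    - {"dx":-0.024,"dy":0.025,"dz":0,"yaw":3}
    - {"dx":0,"dy":0,"dz":0,"yaw":3}
    - {"dx":0,"dy":0,"dz":0,"yaw":2}
    - {"dx":0,"dy":0,"dz":0,"yaw":0}

```text
t: 39.4
eef_pos: [390.4, 320.9, 248.9]
tcp_rot: [3.141, -0.002, -2.545]
ft_force: [0.1, -0.5, -0.1]
opening: 0.522
grip_force: 0.0
```

Run:
```python
from h import *
c=read_camera("top"); bars(c); save("top5.png",c["color"],1.25)
W=pts(c); m=np.hypot(W[...,0]-547,W[...,1]-147)<48; print("chamber z pct",np.nanpercentile(W[m][:,2],[5,25,50,75,95,100]))
s=state();print(s["eef_pos"],np.degrees(s["tcp_rot"]))
```

```text
chamber z pct [ 28.14249109  32.80236754 113.2732251  134.02868022 136.8514752
 140.39826975]
[390.77439109 320.69089455 249.00089567] [ 1.79987992e+02 -8.94887127e-02 -1.45933648e+02]
```

View pics/top5.png

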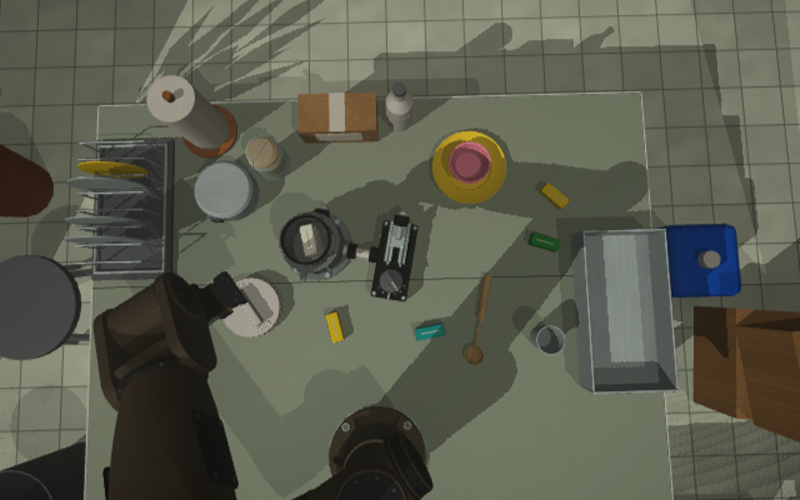

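All four bars are stacked in the chamber at (308,240), top about 135 mm, well below the mouth, and none remain on the table. I'll fetch the cap next.

Request:
arm_command:
  deltas:
    - {"dx":0,"dy":-0.0005,"dz":-0.02,"yaw":-0.2}
    - {"dx":0,"dy":0,"dz":-0.04,"yaw":0}
    - {"dx":0,"dy":0,"dz":-0.04,"yaw":0}
    - {"dx":0,"dy":0,"dz":-0.04,"yaw":0}
    - {"dx":0,"dy":0,"dz":-0.03,"yaw":0}
    - {"dx":0,"dy":0,"dz":-0.015,"yaw":0}
    - {"dx":0,"dy":0,"dz":-0.007,"yaw":0}
    - {"dx":0,"dy":0,"dz":-0.002,"yaw":0}
    - {"dx":0,"dy":0,"dz":0,"yaw":0}
    - {"dx":0,"dy":0,"dz":0,"yaw":0}

```text
t: 40.45
eef_pos: [392.0, 320.3, 56.5]
tcp_rot: [3.142, 0.001, -2.551]
ft_force: [-0.1, -0.6, 0.6]
opening: 0.526
grip_force: 0.0
```

Request:
arm_command:
  deltas:
    - {"dx":-0.0013,"dy":-0.0006,"dz":-0.0015,"yaw":0}
    - {"dx":0,"dy":0,"dz":0,"yaw":0}
    - {"dx":0,"dy":0,"dz":0,"yaw":0}
    - {"dx":0,"dy":0,"dz":0,"yaw":0}

```text
t: 40.85
eef_pos: [390.5, 319.5, 54.3]
tcp_rot: [3.142, 0.0, -2.551]
ft_force: [0.6, 0.5, -0.3]
opening: 0.526
grip_force: 0.0
```

Request:
arm_command:
  deltas:
    - {"dx":0,"dy":0,"dz":0,"yaw":0}
    - {"dx":0,"dy":0,"dz":0,"yaw":0}
    - {"dx":0,"dy":0,"dz":0,"yaw":0}
    - {"dx":0,"dy":0,"dz":0,"yaw":0}
    - {"dx":0,"dy":0,"dz":0,"yaw":0}
    - {"dx":0,"dy":0,"dz":0,"yaw":0}
  gripper: 0.0

```text
t: 41.45
eef_pos: [390.5, 319.5, 54.1]
tcp_rot: [3.142, -0.0, -2.551]
ft_force: [-0.1, 0.8, -0.2]
opening: 0.23
grip_force: 30.0
```

Request:
arm_command:
  deltas:
    - {"dx":0,"dy":0,"dz":0.01,"yaw":0}
    - {"dx":0,"dy":0,"dz":0.03,"yaw":0}
    - {"dx":0,"dy":0,"dz":0.04,"yaw":0}
    - {"dx":0,"dy":0,"dz":0.04,"yaw":0}
    - {"dx":0,"dy":0,"dz":0.04,"yaw":0}
    - {"dx":0,"dy":0,"dz":0.03,"yaw":0}
    - {"dx":0.01,"dy":-0.011,"dz":0.005,"yaw":0}
    - {"dx":0.021,"dy":-0.023,"dz":0,"yaw":0}
    - {"dx":0.021,"dy":-0.023,"dz":0,"yaw":0}
    - {"dx":0.021,"dy":-0.023,"dz":0,"yaw":0}
    - {"dx":0.021,"dy":-0.023,"dz":0,"yaw":0}
    - {"dx":0.021,"dy":-0.023,"dz":0,"yaw":0}
    - {"dx":0.021,"dy":-0.023,"dz":0,"yaw":0}
    - {"dx":0.021,"dy":-0.023,"dz":0,"yaw":0}
    - {"dx":0,"dy":0,"dz":0,"yaw":0}
    - {"dx":0,"dy":0,"dz":0,"yaw":0}
    - {"dx":0,"dy":0,"dz":0,"yaw":0}
    - {"dx":0,"dy":0,"dz":0,"yaw":0}

```text
t: 43.25
eef_pos: [546.8, 148.0, 249.0]
tcp_rot: [3.141, -0.0, -2.55]
ft_force: [-0.1, 0.2, -2.1]
opening: 0.231
grip_force: 30.0
```

Request:
arm_command:
  deltas:
    - {"dx":0.0002,"dy":-0.0014,"dz":-0.005,"yaw":0}
    - {"dx":0,"dy":0,"dz":-0.01,"yaw":0}
    - {"dx":0,"dy":0,"dz":-0.01,"yaw":0}
    - {"dx":0,"dy":0,"dz":-0.01,"yaw":0}
    - {"dx":0,"dy":0,"dz":-0.008,"yaw":0}
    - {"dx":0,"dy":0,"dz":-0.004,"yaw":0}
    - {"dx":0,"dy":0,"dz":0,"yaw":0}
    - {"dx":0,"dy":0,"dz":0,"yaw":0}
    - {"dx":0,"dy":0,"dz":0,"yaw":0}

```text
t: 44.15
eef_pos: [547.6, 146.2, 202.4]
tcp_rot: [3.141, 0.0, -2.551]
ft_force: [-1.1, 1.1, -2.8]
opening: 0.23
grip_force: 30.0
```

Request:
arm_command:
  deltas:
    - {"dx":-0.0003,"dy":0.0003,"dz":-0.003,"yaw":0}
    - {"dx":0,"dy":0,"dz":-0.003,"yaw":0}
    - {"dx":0,"dy":0,"dz":-0.002,"yaw":0}
    - {"dx":0,"dy":0,"dz":0,"yaw":0}
    - {"dx":0,"dy":0,"dz":0,"yaw":0}
    - {"dx":0,"dy":0,"dz":0,"yaw":0}

```text
t: 44.75
eef_pos: [547.5, 146.3, 194.3]
tcp_rot: [-3.141, 0.0, -2.551]
ft_force: [1.0, 0.1, 0.1]
opening: 0.224
grip_force: 30.0
```

Request:
arm_command:
  deltas:
    - {"dx":0,"dy":0,"dz":-0.003,"yaw":0}
    - {"dx":0,"dy":0,"dz":-0.003,"yaw":0}
    - {"dx":0,"dy":0,"dz":-0.003,"yaw":0}
    - {"dx":0,"dy":0,"dz":-0.002,"yaw":0}
    - {"dx":0,"dy":0,"dz":0,"yaw":0}
    - {"dx":0,"dy":0,"dz":0,"yaw":0}
    - {"dx":0,"dy":0,"dz":0,"yaw":0}

```text
t: 45.45
eef_pos: [547.6, 146.4, 184.1]
tcp_rot: [-3.141, 0.001, -2.551]
ft_force: [-3.0, -1.2, 11.9]
opening: 0.232
grip_force: 30.0
```

Request:
arm_command:
  deltas:
    - {"dx":0,"dy":0,"dz":0,"yaw":-2}
    - {"dx":0,"dy":0,"dz":0,"yaw":-4}
    - {"dx":0,"dy":0,"dz":0,"yaw":-5}
    - {"dx":0,"dy":0,"dz":0,"yaw":-5}
    - {"dx":0,"dy":0,"dz":0,"yaw":-5}
    - {"dx":0,"dy":0,"dz":0,"yaw":-5}
    - {"dx":0,"dy":0,"dz":0,"yaw":-5}
    - {"dx":0,"dy":0,"dz":0,"yaw":-5}
    - {"dx":0,"dy":0,"dz":0,"yaw":-5}
    - {"dx":0,"dy":0,"dz":0,"yaw":-4}
    - {"dx":0,"dy":0,"dz":0,"yaw":0}
    - {"dx":0,"dy":0,"dz":0,"yaw":0}

```text
t: 46.65
eef_pos: [548.2, 146.5, 184.3]
tcp_rot: [3.14, 0.003, 2.947]
ft_force: [-0.8, 0.2, 12.4]
opening: 0.229
grip_force: 30.0
```

```bash
python3 -c "
from h import *
s=state();print(s['moment'],s['eef_pos'],s['ft_force'])"
```

```text
[-0.03577725  0.24925491 -0.18463832] [548.20489282 146.4636734  184.33835139] [-0.76792756  0.24247865 12.43177964]
```

Request:
arm_command:
  deltas:
    - {"dx":0,"dy":0,"dz":0.003,"yaw":0}
    - {"dx":0,"dy":0,"dz":0.002,"yaw":0}
    - {"dx":0,"dy":0,"dz":0.002,"yaw":0}
    - {"dx":0,"dy":0,"dz":0,"yaw":0}
    - {"dx":0,"dy":0,"dz":0,"yaw":0}
    - {"dx":0,"dy":0,"dz":0,"yaw":0}

```text
t: 47.25
eef_pos: [547.7, 146.4, 190.3]
tcp_rot: [3.141, 0.001, 2.947]
ft_force: [1.5, 0.4, 6.0]
opening: 0.233
grip_force: 30.0
```

Request:
arm_command:
  deltas:
    - {"dx":0,"dy":0,"dz":0.002,"yaw":0}
    - {"dx":0,"dy":0,"dz":0.002,"yaw":0}
    - {"dx":0,"dy":0,"dz":0,"yaw":0}
    - {"dx":0,"dy":0,"dz":0,"yaw":0}

```text
t: 47.65
eef_pos: [547.4, 146.4, 191.3]
tcp_rot: [-3.141, -0.002, 2.947]
ft_force: [10.5, 2.6, -23.9]
opening: 0.227
grip_force: 30.0
```

Request:
arm_command:
  deltas:
    - {"dx":0,"dy":0,"dz":-0.003,"yaw":0}
    - {"dx":0,"dy":0,"dz":0,"yaw":0}
    - {"dx":0,"dy":0,"dz":0,"yaw":0}

```text
t: 47.95
eef_pos: [547.3, 146.4, 191.1]
tcp_rot: [3.142, -0.0, 2.947]
ft_force: [2.8, 2.0, -0.8]
opening: 0.23
grip_force: 30.0
```

Request:
arm_command:
  deltas:
    - {"dx":0,"dy":0,"dz":0,"yaw":0}
    - {"dx":0,"dy":0,"dz":0,"yaw":0}
    - {"dx":0,"dy":0,"dz":0,"yaw":0}
    - {"dx":0,"dy":0,"dz":0,"yaw":0}
    - {"dx":0,"dy":0,"dz":0.01,"yaw":0}
    - {"dx":0,"dy":0,"dz":0.03,"yaw":0}
    - {"dx":0,"dy":0,"dz":0.02,"yaw":0}
    - {"dx":-0.008,"dy":-0.015,"dz":0,"yaw":4}
    - {"dx":-0.016,"dy":-0.031,"dz":0,"yaw":7}
    - {"dx":-0.016,"dy":-0.031,"dz":0,"yaw":7}
    - {"dx":-0.016,"dy":-0.031,"dz":0,"yaw":7}
    - {"dx":-0.016,"dy":-0.031,"dz":0,"yaw":7}
    - {"dx":-0.016,"dy":-0.031,"dz":0,"yaw":7}
    - {"dx":-0.012,"dy":-0.024,"dz":0,"yaw":6.3}
    - {"dx":0,"dy":0,"dz":0,"yaw":0}
    - {"dx":0,"dy":0,"dz":0,"yaw":0}
    - {"dx":0,"dy":0,"dz":0,"yaw":0}
  gripper: 0.035

```text
t: 49.65
eef_pos: [447.7, -47.2, 251.5]
tcp_rot: [-3.141, 0.0, -2.547]
ft_force: [0.3, 0.0, 0.3]
opening: 0.366
grip_force: 0.0
```

Run:
```python
from h import *
c=read_camera("side"); save("side6.png",np.clip(c["color"][140:270,220:380]*1.5,0,255).astype(np.uint8),4)
s=state();print(s["eef_pos"],np.degrees(s["tcp_rot"]))
```

```text
[447.72924141 -46.9963648  251.34632591] [-1.79998363e+02  1.46427882e-02 -1.45868252e+02]
```

View pics/side6.png

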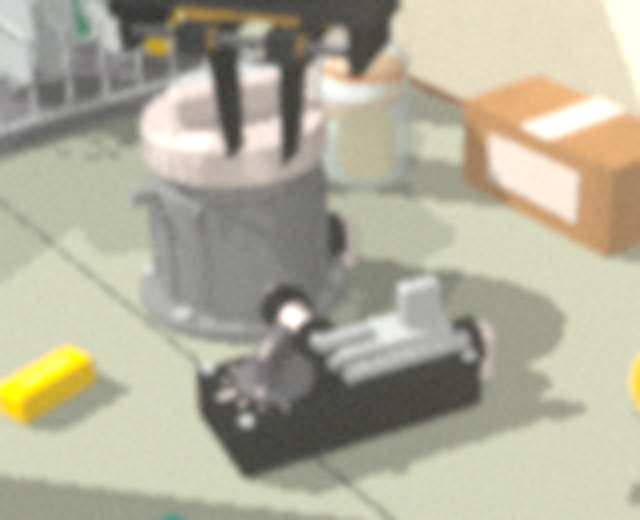

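The cap is seated level at crop (235,125) and the fingers are above the dial. I'm descending onto its grip bar and turning it.

Request:
arm_command:
  deltas:
    - {"dx":0,"dy":0,"dz":-0.02,"yaw":0}
    - {"dx":0,"dy":0,"dz":-0.04,"yaw":0}
    - {"dx":0,"dy":0,"dz":-0.04,"yaw":0}
    - {"dx":0,"dy":0,"dz":-0.035,"yaw":0}
    - {"dx":0,"dy":0,"dz":-0.02,"yaw":0}
    - {"dx":0,"dy":0,"dz":-0.013,"yaw":0}
    - {"dx":0,"dy":0,"dz":-0.006,"yaw":0}
    - {"dx":0,"dy":0,"dz":0,"yaw":0}
    - {"dx":0,"dy":0,"dz":0,"yaw":0}

```text
t: 50.6
eef_pos: [447.7, -47.4, 77.6]
tcp_rot: [-3.141, 0.0, -2.545]
ft_force: [-0.3, -0.2, 0.0]
opening: 0.367
grip_force: 0.0
```

Request:
arm_command:
  deltas:
    - {"dx":0,"dy":0,"dz":0,"yaw":0}
    - {"dx":0,"dy":0,"dz":0,"yaw":0}
    - {"dx":0,"dy":0,"dz":0,"yaw":0}
    - {"dx":0,"dy":0,"dz":0,"yaw":0}
    - {"dx":0,"dy":0,"dz":0,"yaw":0}
    - {"dx":0,"dy":0,"dz":0,"yaw":0}
  gripper: 0.0

```text
t: 51.2
eef_pos: [446.9, -47.0, 77.5]
tcp_rot: [3.141, -0.0, -2.546]
ft_force: [-1.8, 7.6, 6.3]
opening: 0.14
grip_force: 30.0
```

Request:
arm_command:
  deltas:
    - {"dx":-0.0005,"dy":0.0005,"dz":0,"yaw":-2}
    - {"dx":0,"dy":0,"dz":0,"yaw":-5}
    - {"dx":0,"dy":0,"dz":0,"yaw":-6}
    - {"dx":0,"dy":0,"dz":0,"yaw":-6}
    - {"dx":0,"dy":0,"dz":0,"yaw":-6}
    - {"dx":0,"dy":0,"dz":0,"yaw":-6}
    - {"dx":0,"dy":0,"dz":0,"yaw":-6}
    - {"dx":0,"dy":0,"dz":0,"yaw":-5}
    - {"dx":0,"dy":0,"dz":0,"yaw":-3.2}
    - {"dx":0,"dy":0,"dz":0,"yaw":0}
    - {"dx":0,"dy":0,"dz":0,"yaw":0}
    - {"dx":0,"dy":0,"dz":0,"yaw":0}

```text
t: 52.4
eef_pos: [446.9, -46.7, 77.5]
tcp_rot: [3.141, 0.0, 2.948]
ft_force: [0.8, 7.0, 5.3]
opening: 0.138
grip_force: 30.0
```

Request:
arm_command:
  deltas:
    - {"dx":0,"dy":0,"dz":0,"yaw":0}
    - {"dx":0,"dy":0,"dz":0,"yaw":0}
    - {"dx":0,"dy":0,"dz":0,"yaw":0}
    - {"dx":0,"dy":0,"dz":0,"yaw":0}
    - {"dx":0,"dy":0,"dz":0.02,"yaw":0}
    - {"dx":0,"dy":0,"dz":0.03,"yaw":0}
    - {"dx":0,"dy":0,"dz":0.03,"yaw":0}
    - {"dx":0,"dy":0,"dz":0,"yaw":0}
  gripper: 0.035

```text
t: 53.2
eef_pos: [448.0, -47.5, 160.0]
tcp_rot: [-3.141, 0.005, 2.949]
ft_force: [0.2, 0.3, -0.2]
opening: 0.371
grip_force: 0.0
```

Request:
arm_command:
  deltas:
    - {"dx":0.015,"dy":-0.003,"dz":0,"yaw":0}
    - {"dx":0.035,"dy":-0.0065,"dz":0,"yaw":0}
    - {"dx":0.035,"dy":-0.007,"dz":0,"yaw":0}
    - {"dx":0.035,"dy":-0.007,"dz":0,"yaw":0}
    - {"dx":0,"dy":0,"dz":0,"yaw":0}
    - {"dx":0,"dy":0,"dz":0,"yaw":0}
    - {"dx":0,"dy":0,"dz":0,"yaw":0}

```text
t: 53.9
eef_pos: [565.7, -70.4, 156.5]
tcp_rot: [3.141, -0.002, 2.949]
ft_force: [-0.2, 0.4, 0.4]
opening: 0.366
grip_force: 0.0
```

```bash
cat > d.py <<'E'
from h import *
for n in("top","side"):
    c=read_camera(n); W=pts(c);Z=W[...,2]
    m=(Z>74)&(Z<92)&(np.hypot(W[...,0]-447.7,W[...,1]+47.3)<32)
    if m.sum()<15: print(n,"hidden");continue
    q=W[m][:,:2].astype(np.float32); r=cv2.minAreaRect(q); d=cv2.fitLine(q,cv2.DIST_L2,0,.01,.01).ravel()
    print(n,m.sum(),np.round(r,1) if 0 else r,"ang",np.degrees(np.arctan2(d[1],d[0])))
s=state();print(s["eef_pos"],np.degrees(s["tcp_rot"]))
E
python3 d.py
```

```text
top hidden
side 72 ((445.3083801269531, -51.787166595458984), (13.78426456451416, 49.0543098449707), 78.18598937988281) ang -12.438685
[565.9960422  -70.42522306 157.06873082] [ 1.79993038e+02 -3.61810573e-02  1.68956740e+02]
```

Request:
arm_command:
  deltas:
    - {"dx":0.002,"dy":-0.0005,"dz":-0.02,"yaw":0}
    - {"dx":0,"dy":0,"dz":-0.025,"yaw":0}
    - {"dx":0,"dy":0,"dz":-0.015,"yaw":0}
    - {"dx":0,"dy":0,"dz":-0.008,"yaw":0}
    - {"dx":0,"dy":0,"dz":0,"yaw":0}
    - {"dx":0,"dy":0,"dz":0,"yaw":0}

```text
t: 54.6
eef_pos: [569.0, -71.2, 89.8]
tcp_rot: [3.142, 0.001, 2.949]
ft_force: [0.5, -0.5, 0.3]
opening: 0.369
grip_force: 0.0
```

Request:
arm_command:
  deltas:
    - {"dx":0,"dy":0,"dz":0,"yaw":0}
    - {"dx":0,"dy":0,"dz":0,"yaw":0}
    - {"dx":0,"dy":0,"dz":0,"yaw":0}
    - {"dx":0,"dy":0,"dz":0,"yaw":0}
    - {"dx":0,"dy":0,"dz":0,"yaw":0}
    - {"dx":0,"dy":0,"dz":0,"yaw":0}
  gripper: 0.0

```text
t: 55.2
eef_pos: [569.2, -70.6, 89.6]
tcp_rot: [3.141, 0.001, 2.949]
ft_force: [1.0, 5.8, 2.0]
opening: 0.148
grip_force: 30.0
```

Gripped the tab (14 mm). I'm sliding it home, first part.

Request:
arm_command:
  deltas:
    - {"dx":-0.005,"dy":0.001,"dz":0,"yaw":0}
    - {"dx":-0.005,"dy":0.001,"dz":0,"yaw":0}
    - {"dx":-0.005,"dy":0.001,"dz":0,"yaw":0}
    - {"dx":-0.005,"dy":0.001,"dz":0,"yaw":0}
    - {"dx":-0.005,"dy":0.001,"dz":0,"yaw":0}
    - {"dx":-0.005,"dy":0.001,"dz":0,"yaw":0}
    - {"dx":0,"dy":0,"dz":0,"yaw":0}
    - {"dx":0,"dy":0,"dz":0,"yaw":0}

```text
t: 56.0
eef_pos: [538.8, -64.6, 89.5]
tcp_rot: [3.141, -0.0, 2.949]
ft_force: [-1.0, 6.3, 4.8]
opening: 0.146
grip_force: 30.0
```

Request:
arm_command:
  deltas:
    - {"dx":-0.005,"dy":0.001,"dz":0,"yaw":0}
    - {"dx":-0.005,"dy":0.001,"dz":0,"yaw":0}
    - {"dx":-0.005,"dy":0.001,"dz":0,"yaw":0}
    - {"dx":-0.005,"dy":0.001,"dz":0,"yaw":0}
    - {"dx":-0.004,"dy":0.001,"dz":0,"yaw":0}
    - {"dx":-0.003,"dy":0.0005,"dz":0,"yaw":0}
    - {"dx":0,"dy":0,"dz":0,"yaw":0}
    - {"dx":0,"dy":0,"dz":0,"yaw":0}

```text
t: 56.8
eef_pos: [513.4, -59.7, 89.6]
tcp_rot: [3.141, 0.004, 2.949]
ft_force: [7.0, 5.0, 1.7]
opening: 0.144
grip_force: 30.0
```

Request:
arm_command:
  deltas:
    - {"dx":-0.001,"dy":0.0002,"dz":0,"yaw":0}
    - {"dx":-0.001,"dy":0.0002,"dz":0,"yaw":0}
    - {"dx":-0.001,"dy":0.0002,"dz":0,"yaw":0}
    - {"dx":0,"dy":0,"dz":0,"yaw":0}
    - {"dx":0,"dy":0,"dz":0,"yaw":0}

```text
t: 57.3
eef_pos: [513.0, -59.7, 90.0]
tcp_rot: [3.141, 0.01, 2.948]
ft_force: [19.2, 4.3, -5.4]
opening: 0.148
grip_force: 30.0
```

Request:
arm_command:
  deltas:
    - {"dx":-0.001,"dy":0.0002,"dz":0,"yaw":0}
    - {"dx":0,"dy":0,"dz":0,"yaw":0}
    - {"dx":0,"dy":0,"dz":0,"yaw":0}

```text
t: 57.6
eef_pos: [512.9, -59.6, 90.0]
tcp_rot: [3.141, 0.012, 2.948]
ft_force: [24.0, 3.5, -7.4]
opening: 0.143
grip_force: 30.0
```

Request:
arm_command:
  deltas:
    - {"dx":0,"dy":0,"dz":0,"yaw":0}
    - {"dx":0,"dy":0,"dz":0,"yaw":0}
    - {"dx":0,"dy":0,"dz":0,"yaw":0}
    - {"dx":0,"dy":0,"dz":0,"yaw":0}
    - {"dx":0,"dy":0,"dz":0.02,"yaw":0}
    - {"dx":0,"dy":0,"dz":0.04,"yaw":0}
    - {"dx":0,"dy":0,"dz":0.04,"yaw":0}
    - {"dx":0,"dy":0,"dz":0.04,"yaw":0}
    - {"dx":0,"dy":-0.02,"dz":0.02,"yaw":0}
    - {"dx":0,"dy":-0.04,"dz":0,"yaw":0}
    - {"dx":0,"dy":-0.04,"dz":0,"yaw":0}
    - {"dx":0,"dy":-0.04,"dz":0,"yaw":0}
    - {"dx":0,"dy":-0.04,"dz":0,"yaw":0}
    - {"dx":0,"dy":-0.04,"dz":0,"yaw":0}
    - {"dx":0,"dy":-0.04,"dz":0,"yaw":0}
    - {"dx":0,"dy":-0.03,"dz":0,"yaw":0}
    - {"dx":0,"dy":0,"dz":0,"yaw":0}
    - {"dx":0,"dy":0,"dz":0,"yaw":0}
  gripper: 0.04

```text
t: 59.4
eef_pos: [507.4, -348.9, 248.7]
tcp_rot: [3.141, -0.001, 2.948]
ft_force: [-0.6, 0.3, -0.1]
opening: 0.419
grip_force: 0.0
```

Run:
```python
from h import *
c=read_camera("top"); W=pts(c);Z=W[...,2]
def f(m,n):
    q=W[m][:,:2].astype(np.float32); d=cv2.fitLine(q,cv2.DIST_L2,0,.01,.01).ravel(); print(n,m.sum(),cv2.minAreaRect(q),"ang",np.degrees(np.arctan2(d[1],d[0])))
f((Z>74)&(Z<92)&(np.hypot(W[...,0]-447.7,W[...,1]+47.3)<32),"dial")
f((Z>90)&(Z<105)&(np.hypot(W[...,0]-515,W[...,1]+60)<50),"tab")
f((Z>184)&(Z<205)&(np.hypot(W[...,0]-547,W[...,1]-147)<60),"capbar")
f((Z>164)&(Z<176)&(np.hypot(W[...,0]-547,W[...,1]-147)<75),"deck")
m=(np.hypot(W[...,0]-547,W[...,1]-147)<70); print("deck z",np.nanmedian(Z[m&(Z>160)&(Z<182)]),"bar z",np.nanmedian(Z[m&(Z>184)]))
save("top7.png",np.clip(c["color"][130:270,200:420]*1.5,0,255).astype(np.uint8),3.4)
```

```text
dial 66 ((448.8587341308594, -47.55091094970703), (12.815875053405762, 47.83399200439453), 79.16259002685547) ang -10.932096
tab 49 ((511.45001220703125, -60.03062057495117), (13.666024208068848, 32.138099670410156), 78.92603302001953) ang -10.346637
capbar 303 ((547.0601806640625, 145.4253692626953), (22.38313102722168, 104.14522552490234), 79.05084228515625) ang -11.14104
deck 1738 ((547.4296264648438, 146.63446044921875), (146.14093017578125, 146.59878540039062), 88.31864929199219) ang 78.42541
deck z 169.96674326827338 bar z 195.01007803318794
```

View pics/top7.png

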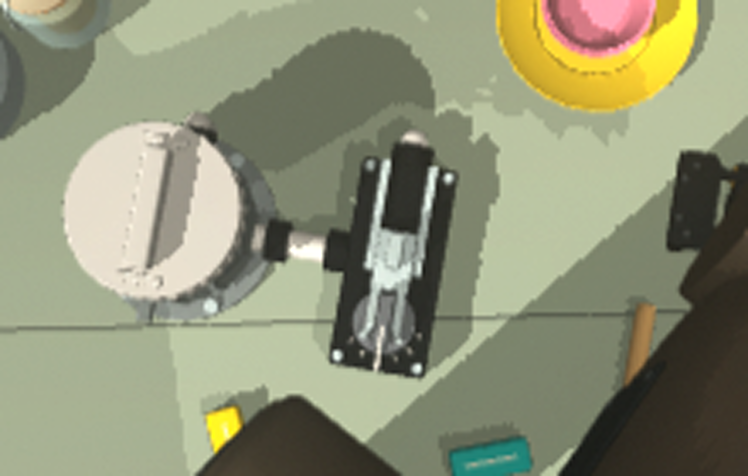

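The cap is locked at its original height and angle: deck 170, bar 195, -11.1°. The dial is at -10.9° against a -11.1° target. The lock tab is 65 mm from the dial axis against a hard stop, fully home. All four bars are inside and the robot is clear, so I'm handing in.

```bash
python3 -c "
from cell import *
print(job_done())"
```

```text
the job is handed in; nothing more can be done
None
```

I handed the job in at about 59 s: all four sanitiser bars are in the chamber, the cap is locked again, the dial stands at the long mark and the lock slide is against its end stop over the dial; the lunch things were left alone.

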